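Open the bench chiller for topping up

TASK

Get the bench chiller ready for topping up. First push its open filter drawer fully home, past its click, until it seats; then give the top cover a tug up by its handle, with the slide catch still as you found it, to learn whether it is caught, and free it with the slide catch if it is. Lift the cover to 45 degrees or so and finish while holding it up there, because it falls shut when let go; leave the drawer shut and the beaker, jar and clamp boss beside the chiller alone.

Things in the scene. Friction and masses are not known exactly. Their poses are not given: they have to be found in the camera images.
- chiller: White box-shaped bench chiller, 250 (x) by 270 (y) by 150 mm high, fixed to the bench, turned by up to about 23 degrees. Origin: centre of its underside. Its front (-x) faces the robot, +y is to its left as the robot sees it, z up. In its front is the drawer; on its top a 40 mm deep strip (the front deck, top face 150 mm up) runs along the front edge with the slide catch on it, and behind that lies the cover.
- drawer (a joint): Grey filter drawer in the chiller's front, in m: 0 = home, front flush with the case; grows as it is drawn out towards the chiller's -x (up to 0.085). It starts 0.03 to 0.055 out. It rubs (about 1.5 N) and must be pushed over a spring click at about 0.008 (about 5 N if pushed slowly, more if fast; short of it the drawer may stay standing about 10 mm out); past it, it seats at 0.
- drawer_pull (a point): Middle of the drawer's steel pull: a bar 12 mm thick and 100 mm long along the chiller's y, 28 mm in front of the drawer's face (which is 206 mm wide, from 34 to 122 mm above the bench), 100 mm above the bench, 50 mm below the chiller's top. Moves with the drawer.
- cover (a joint): Grey top cover (172 by 206 by 8 mm, 0.4 to 0.65 kg), in rad: 0 = shut, grows as its front edge rises (up to 1.35). Hinged along the rear; it falls shut from any angle when let go. If caught, it lifts only by its play of about 0.03 and then stops hard; if free it lifts on with about 2 to 4 N at the handle.
- cover_hinge (a point): Middle of the cover's hinge axis, which runs along the chiller's y, 150 mm above the bench and 90 mm behind the chiller's centre.
- cover_handle (a point): Middle of the cover's steel handle: a round bar 10 mm thick and 70 mm long along the chiller's y, held 42 mm above the cover's upper face by a post at each end; with the cover shut it is 200 mm above the bench, 145 mm in front of the hinge axis and 50 mm above it. Moves with the cover.
- catch (a joint): Slide catch on the front deck, in m: its knob slides 0.034 along the chiller's y, growing towards +y (to its left as the robot sees it), and stays where it is left (rubs with about 2.5 N). At 0 its hidden bolt holds the cover, at 0.034 the cover is always free; it lets go somewhere between 0.014 and 0.026, different each time. It starts anywhere from 0.006 to 0.030, so only a tug tells. With the cover let down shut it slides freely.
- catch_knob (a point): Centre of the top of the catch's black knob, 16 (x) by 12 (y) by 25 mm high above the deck, its top 175 mm above the bench; 50 mm in front of the cover's handle. Moves with the catch.
- beaker: Bystander: loose glass beaker, 72 mm wide, 95 mm high, upright; origin centre of its underside.
- jar: Bystander: loose glass jar with steel lid, 70 mm wide, 110 mm high, upright; origin centre of its underside.
- bosshead: Bystander: loose aluminium clamp boss, 50 by 30 by 30 mm with a short screw; origin under its block.

How it is judged:
On the way, in this order (a step that is already met when the one before it is completed fails the run):
1. the drawer is seated home (within 4 mm), before the cover is tugged (value of joint drawer below 0.004 m and value of joint cover below 0.012 rad), for 0.2 s.
2. the cover is tugged up through its play by the robot, with the catch within 3 mm of where it was found (value of joint cover above 0.018 rad and distance of catch_knob from where it was at the start of the episode below 0.003 m and contact force between any of the fingers, the arm and chiller above 0.5 N), for 0.05 s.
At the end, for the whole second after the job is handed in: The drawer is home (within 5 mm), the cover is raised between 35 and 69 degrees and at rest, and the robot, touching it, is all that holds it up (value of joint drawer below 0.005 m and value of joint cover between 0.61 and 1.2 rad and velocity of joint cover between -0.1 and 0.1 rad/s and contact force between any of the fingers, the arm and chiller above 0.5 N and contact force between each of beaker, jar, bosshead and chiller below 0.2 N); the arm keeps its last pose, push and grip.
It fails at once if the beaker is shifted by more than 30 mm or tipped over (distance of beaker from where it was at the start of the episode above 0.03 m or angle between beaker's own z axis and vertical above 0.5 rad).
It fails at once if the jar is shifted by more than 30 mm or tipped over (distance of jar from where it was at the start of the episode above 0.03 m or angle between jar's own z axis and vertical above 0.5 rad).
It fails at once if the clamp boss is shifted by more than 30 mm or tipped over (distance of bosshead from where it was at the start of the episode above 0.03 m or angle between bosshead's own z axis and vertical above 0.5 rad).
It also fails if it takes over 64 s, if anything falls off the work surface, if the arm or the gripper's body presses on something with over 40 N, if the wrist force passes 120 N, or if a joint passes its speed limit or range.

ROBOT

A 6-joint arm with a two-finger parallel gripper is mounted at the origin on the work surface. World frame = base frame: x ahead of the robot, y to its left, z up, the work surface at z = 0. Lengths are in m, angles in rad, forces in N, time in s.
With the tool pointing down it reaches from about 0.225 to 0.875 m from the base axis. Payload 3.4 kg.
Tool frame: the origin (TCP) lies between the finger pads; the fingertips stand 11 mm ahead of it and the grasp point (between the pads) lies 8 mm behind it (tips_ahead is the distance from the TCP to the fingertips, in m); z points along the fingers, x is the direction in which the jaws open and shut, and the axes are right-handed (so a half turn about z gives the same grasp; the last joint's range is limited). The gripper opens to 85 mm and grips with 20 to 120 N. Pads are 22 mm wide; open, the fingers measure 114 mm over their backs; the gripper's body (76 mm by 85 mm) begins 54 mm behind the grasp point. The pads swing forward as they close: fully open they stand 13 mm farther back than shut.
Start: joints at [1.059, 0.276, 1.505, -0, 1.361, -0.121], TCP at [0.219, 0.532, 0.242] pointing down, gripper open.
Joint ranges: [-2.89, 2.89], [-0.75, 2.08], [0.22, 2.7], [-1.18, 4.32], [0.11, 2.71], [-2.7, 2.7]. Speed limits (rad/s): [2.57, 2.57, 3.14, 3.14, 3.14, 3.14].

INTERFACE

Orientations are given as a unit quaternion [w, x, y, z].
In Python, from rig import get_state, get_image, sign_off, masks_of, tips_ahead gives the robot as it stands.
- The arm moves only by the tool play_rows, never from a script. Its argument "series" is a list of rows, each an object of numbers: "fingers": the closure, from -1 (fully open) to 1 (shut); "dx", "dy", "dz": the shift along the world's x, y, z in mm; "turn": the turn about the world's z in rad. A call has 1 to 20 rows; each row shifts and turns the pose as measured when the row begins; what a row does not reach is not made up. A row lasts 1/12 s, in which the tool goes at most 41.7 mm and 7.16 degrees, less where a joint would pass 70% of its speed; a pose out of reach is approached as far as the arm can. A call with a gripper value outside its range is refused whole. The fingers move at their own pace and stop on an object; "squeeze" is the grip in N (left out, the last holds). Time passes only in rows, so rows that do not move let the fingers close. It gives the time, the measured TCP pose, the force and the opening at its end, in the units of the state.
- get_state(): the state, without advancing time (a new reading comes with each control period).
- get_image(name): name is "scene" or "top" or "wrist"; returns a dict with "pixels" (400x640x3 uint8, red, green, blue), "vfov" (degrees; the focal length in pixels is half the picture's height over the tangent of half this angle, whatever the lens; pixels are square), "cx", "cy" (the principal point, pixels), "rvec" (rotation vector, rad) and "tvec" (3), from world to camera coordinates, as OpenCV has them; the wrist camera has in their place "hand_eye" (4x4, takes a point from camera to tool coordinates, whose origin is the TCP and whose axes are the tool frame's). Camera axes: x right, y down, z forward; pixel columns grow to the right and rows downward; lengths in m; the calibration is good to about 2 mm. A picture is of the moment at which its call begins: read the wrist's pose just before it. There is no depth.
- sign_off(): hands the job in, once; it reports no verdict.
Trained networks look in a picture, given as the dict that the camera call returned (one of the last four; its "shot" number tells which), for a name from the list of things; names that differ only in an ending like _2 or _b are one class to them, and where a whole thing is asked for, a point or a joint stands for the part that bears it (a point fixed in the world has none). Each returns a list of dicts, best first, with "p" (0 to 1); they miss things now and then, are a little off and sometimes report something else, mostly with a low value. They report only what shows in the picture. A call takes as long as a camera call.
- masks_of(picture, label): "region" (400x640 bool, what is visible of it) and "xy" ([column, row] in pixels, amid what is visible of it).
The state is a dict: "clock": time; "qpos": joint angles; "qd": joint speeds; "effort": joint torques, N m; "position": TCP position; "ee_rot": TCP orientation; "contact_force": force on the tool from outside, world axes, zero at the start; "moment": the same for the moment, N m; "width": finger opening in m.
Only numpy, scipy, OpenCV 4.12 (cv2) and the standard library are available. Lean on these libraries where they do the work, as an engineer would, in place of code of your own. Each camera call takes 0.05 s, during which the arm holds its last target. There are 200 camera calls.

## Working session

There is one attempt and no reset: what is moved stays moved. The work goes in short steps, Python scripts to look and compute and a tool call to move; the robot and the scene stay as the last step left them, time stands still between calls to the robot, and variables do not carry over. Pictures are saved under pics/ and viewed, about 8 in all and at most 12, crops included, and the job is handed in when it is done.

Besides the shell and the picture viewer there is one more tool, called after "Request:" by a JSON object that holds its "name" and its "arguments". play_rows: Moves the arm, as the interface text tells. Its arguments: {"type":"object","properties":{"series":{"type":"array"},"squeeze":{"type":"number"}},"required":["series"]}

```bash
mkdir -p pics
cat > h.py <<'E'
import numpy as np, cv2
from rig import *
def K(p):
    f=200/np.tan(np.radians(p["vfov"])/2); return np.array([[f,0,p["cx"]],[0,f,p["cy"]],[0,0,1]])
def save(p,n): cv2.imwrite("pics/"+n+".png",p["pixels"][:,:,::-1])
def Rt(p): return cv2.Rodrigues(np.array(p["rvec"],float))[0],np.array(p["tvec"],float).ravel()
def onz(p,xy,z):
    R,t=Rt(p); d=R.T@np.linalg.solve(K(p),[xy[0],xy[1],1]); c=-R.T@t
    return c+d*(z-c[2])/d[2]
def proj(p,X):
    R,t=Rt(p); q=K(p)@(R@np.array(X)+t); return q[:2]/q[2]
E
python3 - <<'E'
from h import *
print(get_state())
z=dict(chiller=.15,drawer_pull=.1,cover_handle=.2,catch_knob=.165,cover=.15,beaker=.05,jar=.05,bosshead=.015)
P={}
for n in("top","scene"):
    p=get_image(n);save(p,n);P[n]=p
    print(n,p["vfov"],p["cx"],p["cy"],p["rvec"],p["tvec"])
    for k in z:
        r=masks_of(p,k)
        for q in r[:2]: print(k,round(q["p"],2),np.round(q["xy"]),q["region"].sum(),onz(p,q["xy"],z[k]).round(3))
cv2.imwrite("pics/both.png",np.vstack([P["top"]["pixels"],P["scene"]["pixels"]])[:,:,::-1][:, :])
E
```

```text
{'clock': 0.0, 'qpos': array([ 1.05901223e+00,  2.76588211e-01,  1.50614551e+00,  2.37097266e-05,
        1.36068863e+00, -1.21005789e-01]), 'qd': array([ 6.58717548e-05, -9.16616054e-04, -1.10325420e-03, -1.10247171e-03,
       -3.65838458e-04,  1.05579212e-03]), 'effort': array([-7.78615340e-04, -4.16770577e+01, -2.45801461e+01, -6.48999753e-05,
        1.08499537e-02,  1.78137901e-05]), 'position': array([0.21877074, 0.53120381, 0.24143862]), 'ee_rot': array([ 4.03169043e-04,  8.30936700e-01,  5.56366214e-01, -8.21302237e-04]), 'contact_force': array([ 0.62392046, -0.22518814,  0.21950273]), 'moment': array([0.01332086, 0.02862797, 0.01918297]), 'width': 0.08570694152073394}
top 55.000384482661396 322.36950832662615 196.71253027900445 [ 2.17458937 -2.12574474  0.16794644] [-0.02849781  0.60179087  1.34211333]
chiller 0.64 [289. 182.] 7288 [0.634 0.098 0.15 ]
drawer_pull 0.94 [289. 222.] 1135 [0.502 0.097 0.1  ]
cover_handle 0.65 [295. 172.] 3280 [0.658 0.077 0.2  ]
cover 0.75 [288. 174.] 3177 [0.661 0.104 0.15 ]
beaker 0.96 [195. 209.] 411 [0.547 0.439 0.05 ]
jar 0.72 [440. 178.] 453 [ 0.679 -0.441  0.05 ]
scene 55.66717887274666 318.6421098150509 199.65466535713543 [ 1.93777037  1.1563009  -0.62802918] [-0.28278856 -0.1587472   1.54765942]
chiller 0.81 [357. 231.] 11172 [0.741 0.042 0.15 ]
drawer_pull 0.66 [321. 189.] 180 [0.464 0.088 0.1  ]
cover_handle 0.85 [358. 207.] 3288 [0.714 0.058 0.2  ]
cover_handle 0.36 [170. 313.] 1534 [ 0.82  -0.408  0.2  ]
catch_knob 0.63 [364. 178.] 51 [0.562 0.179 0.165]
cover 0.74 [356. 208.] 3340 [0.66  0.092 0.15 ]
beaker 0.79 [426. 182.] 595 [0.537 0.453 0.05 ]
jar 0.72 [168. 310.] 1559 [ 0.669 -0.423  0.05 ]
bosshead 0.59 [157. 268.] 269 [ 0.47  -0.428  0.015]
```

View pics/top.png

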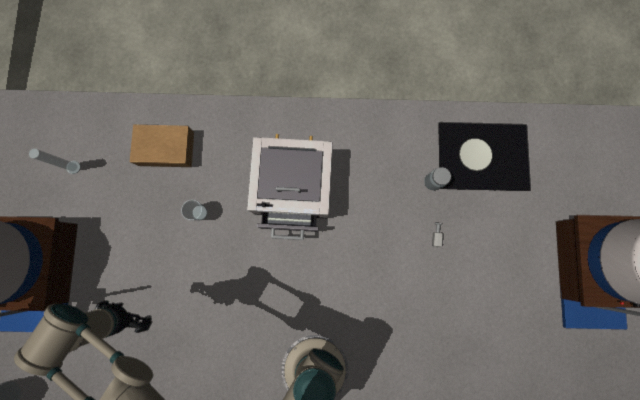

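View pics/scene.png

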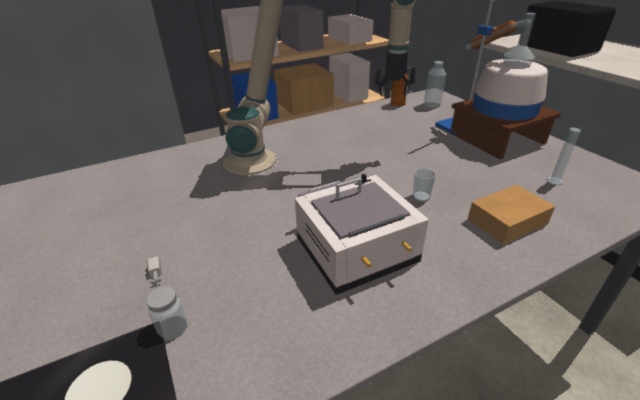

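The top view shows the chiller case at about (290,176), the handle at (288,190), the knob at (265,205), the pull bar at (288,233), the beaker at (195,210), the jar at (440,178) and the boss at (438,238). I'll fit the chiller pose from the cover outline.

```bash
cat >> h.py <<'E'
def w(pose,l):
    x,y,a=pose; return np.array([x+l[0]*np.cos(a)-l[1]*np.sin(a), y+l[0]*np.sin(a)+l[1]*np.cos(a), l[2]])
E
python3 - <<'E'
from h import *
from scipy.optimize import minimize
P=[get_image("top"),get_image("scene")]
M=[]
for p in P:
    m=masks_of(p,"cover")[0]["region"].astype(np.uint8)
    m=cv2.morphologyEx(m,cv2.MORPH_CLOSE,np.ones((5,5)))
    M.append(m)
C=[(90,103),(90,-103),(-82,-103),(-82,103)]
def iou(v,idx):
    s=0
    for i in idx:
        q=np.array([proj(P[i],w(v,(a/1e3,b/1e3,.158))) for a,b in C])
        im=np.zeros((400,640),np.uint8); cv2.fillPoly(im,[np.round(q*16).astype(np.int32)],1,shift=4)
        s-= (im&M[i]).sum()/(im|M[i]).sum()
    return s/len(idx)
for idx in([0],[1],[0,1]):
    b=min((minimize(iou,[.65,.1,a],args=(idx,),method="Nelder-Mead",options=dict(initial_simplex=[[.65,.1,a],[.67,.1,a],[.65,.12,a],[.65,.1,a+.15]])) for a in(-.3,-.1,.1,.3)),key=lambda r:r.fun)
    print(idx,b.x.round(4),b.fun)
pose=b.x
p=P[0]
m=masks_of(p,"drawer_pull")[0]; 
s=4;x0,y0=220,120
im=cv2.resize(p["pixels"][y0:y0+135,x0:x0+150],None,fx=s,fy=s,interpolation=cv2.INTER_CUBIC)[:,:,::-1].copy()
def d(l,c):
    q=(proj(p,w(pose,l))-[x0,y0]+.5)*s; cv2.circle(im,tuple(int(v) for v in q),3,c,-1)
for a,b in C: d((a/1e3,b/1e3,.158),(0,255,0))
for a in(-.125,.125):
    for b in(-.135,.135): d((a,b,.15),(0,0,255))
for b in(-.035,.035): d((-.055,b,.2),(255,0,0))
for o in(.03,.055):
    for b in(-.05,.05): d((-.125-.028-o,b,.1),(0,255,255))
cv2.imwrite("pics/fit.png",im)
E
```

```text
Traceback (most recent call last):
IndexError: list index out of range
```

```bash
cat > fit.py <<'E'
from h import *
from scipy.optimize import minimize
P=[];M=[]
for n in("top","scene"):
    for _ in range(6):
        p=get_image(n); r=masks_of(p,"cover")
        if r and r[0]["p"]>.5: break
    P.append(p); M.append(cv2.morphologyEx(r[0]["region"].astype(np.uint8),cv2.MORPH_CLOSE,np.ones((5,5))))
    print(n,r[0]["p"],M[-1].sum())
C=[(90,103),(90,-103),(-82,-103),(-82,103)]
def iou(v,idx):
    s=0
    for i in idx:
        q=np.array([proj(P[i],w(v,(a/1e3,b/1e3,.158))) for a,b in C])
        im=np.zeros((400,640),np.uint8); cv2.fillPoly(im,[np.round(q*16).astype(np.int32)],1,shift=4)
        s-= (im&M[i]).sum()/(im|M[i]).sum()
    return s/len(idx)
for idx in([0],[1],[0,1]):
    b=min((minimize(iou,[.65,.1,a],args=(idx,),method="Nelder-Mead",options=dict(initial_simplex=[[.65,.1,a],[.67,.1,a],[.65,.12,a],[.65,.1,a+.15]])) for a in(-.3,-.1,.1,.3)),key=lambda r:r.fun)
    print(idx,b.x.round(4),b.fun)
pose=b.x
p=P[0]
s=4;x0,y0=220,120
im=cv2.resize(p["pixels"][y0:y0+135,x0:x0+150],None,fx=s,fy=s,interpolation=cv2.INTER_CUBIC)[:,:,::-1].copy()
def d(l,c):
    q=(proj(p,w(pose,l))-[x0,y0]+.5)*s; cv2.circle(im,tuple(int(v) for v in q),3,c,-1)
for a,b in C: d((a/1e3,b/1e3,.158),(0,255,0))
for a in(-.125,.125):
    for b in(-.135,.135): d((a,b,.15),(0,0,255))
for b in(-.035,.035): d((-.055,b,.2),(255,0,0))
for o in(.03,.055):
    for b in(-.05,.05): d((-.125-.028-o,b,.1),(0,255,255))
cv2.imwrite("pics/fit.png",im)
E
python3 fit.py
```

```text
top 0.74 3142
scene 0.6 3502
[0] [ 0.6592  0.0966 -0.0355] -0.9618226600985221
[1] [ 0.6618  0.095  -0.0107] -0.8907444098499858
[0, 1] [ 0.6592  0.0963 -0.0335] -0.9201120103213699
```

View pics/fit.png

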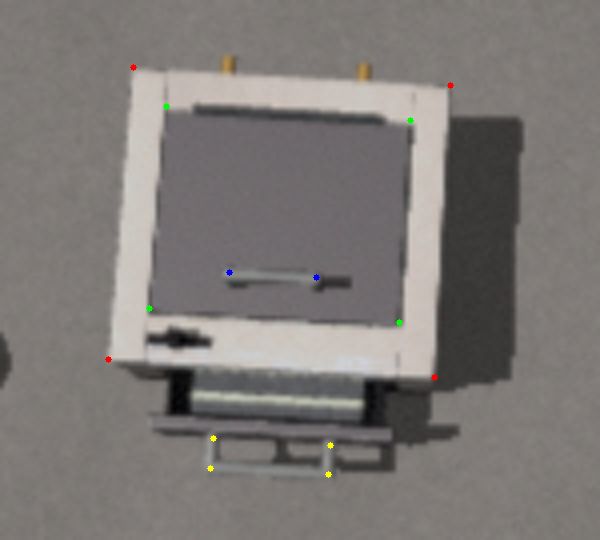

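The fit overlay agrees to within about 3 mm. The image suggests x ≈ 0.657, yaw ≈ -0.04, drawer out about 0.053, and the pull at about (0.451, 0.105). Next I'll move in front of the pull with the fingers shut.

Request:
{"name": "play_rows", "arguments": {"series": [{"fingers":1,"dx":11,"dy":-35,"dz":0,"turn":-0.122},{"fingers":1,"dx":11,"dy":-35,"dz":0,"turn":-0.122},{"fingers":1,"dx":11,"dy":-35,"dz":0,"turn":-0.122},{"fingers":1,"dx":11,"dy":-35,"dz":0,"turn":-0.122},{"fingers":1,"dx":11,"dy":-35,"dz":0,"turn":-0.122},{"fingers":1,"dx":11,"dy":-35,"dz":0,"turn":-0.122},{"fingers":1,"dx":11,"dy":-35,"dz":0,"turn":-0.122},{"fingers":1,"dx":11,"dy":-35,"dz":0,"turn":-0.122},{"fingers":1,"dx":11,"dy":-35,"dz":0,"turn":-0.122},{"fingers":1,"dx":11,"dy":-35,"dz":0,"turn":-0.122},{"fingers":1,"dx":11,"dy":-35,"dz":0,"turn":0},{"fingers":1,"dx":11,"dy":-35,"dz":0,"turn":0},{"fingers":1,"dx":0,"dy":0,"dz":0,"turn":0},{"fingers":1,"dx":0,"dy":0,"dz":0,"turn":0}], "squeeze": 30}}

```text
clock: 2.47
position: [0.3537, 0.0944, 0.2433]
ee_rot: [0.0, 0.999, -0.043, 0.007]
contact_force: [-0.8, -0.4, -0.2]
width: 0.0002
```

```bash
cat >> h.py <<'E'
from scipy.spatial.transform import Rotation as Ro
def wcam():
    s=get_state(); p=get_image("wrist")
    q=s["ee_rot"]; T=np.eye(4); T[:3,:3]=Ro.from_quat([q[1],q[2],q[3],q[0]]).as_matrix(); T[:3,3]=s["position"]
    E=np.linalg.inv(T@np.array(p["hand_eye"]))
    p["rvec"]=cv2.Rodrigues(E[:3,:3])[0]; p["tvec"]=E[:3,3]; return p
E
cat > wl.py <<'E'
from h import *
import sys
pose=[float(v) for v in sys.argv[2:5]]; o=float(sys.argv[5]); th=float(sys.argv[6]) if len(sys.argv)>6 else 0
p=wcam(); im=p["pixels"][:,:,::-1].copy()
def d(l,c):
    q=proj(p,w(pose,l))
    if np.abs(q).max()<2000: cv2.circle(im,tuple(int(round(v)) for v in q),3,c,-1)
for a in(-.125,.125):
    for b in(-.135,.135): d((a,b,.15),(0,0,255))
for b in(-.103,.103): d((-.082,b,.158),(0,255,0))
for b in(-.035,0,.035): d((-.055,b,.2),(255,0,0))
for b in(-.05,0,.05): d((-.153-o,b,.1),(0,255,255))
cv2.imwrite("pics/"+sys.argv[1]+".png",im)
for k,z in dict(drawer_pull=.1,cover_handle=.2,catch_knob=.175).items():
    for q in masks_of(p,k)[:1]:
        X=onz(p,q["xy"],z); a=pose[2]; dx,dy=X[:2]-pose[:2]
        print(k,round(q["p"],2),np.round(q["xy"]),X.round(4),"local",round(dx*np.cos(a)+dy*np.sin(a),4),round(-dx*np.sin(a)+dy*np.cos(a),4))
E
python3 wl.py w1 .657 .0965 -.04 .053
```

```text
drawer_pull 0.94 [482. 150.] [0.5005 0.1196 0.1   ] local -0.1573 0.0168
cover_handle 0.59 [622. 236.] [0.5379 0.0767 0.2   ] local -0.1182 -0.0246
catch_knob 0.67 [621.  57.] [0.5406 0.1806 0.175 ] local -0.1197 0.0793
```

View pics/w1.png

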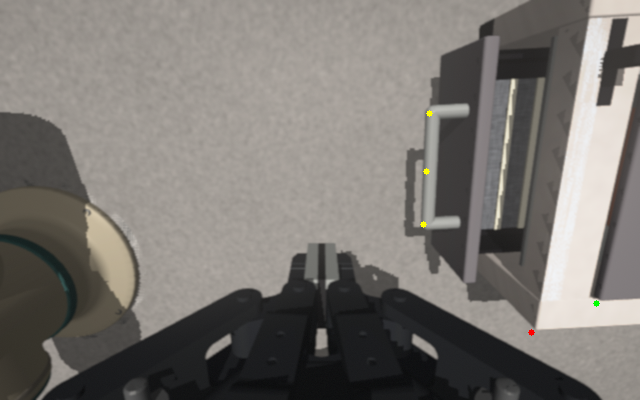

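Request:
{"name": "play_rows", "arguments": {"series": [{"fingers":1,"dx":0,"dy":3,"dz":-30,"turn":0.02},{"fingers":1,"dx":0,"dy":3,"dz":-30,"turn":0.02},{"fingers":1,"dx":0,"dy":3,"dz":-30,"turn":0.02},{"fingers":1,"dx":0,"dy":0,"dz":-30,"turn":0},{"fingers":1,"dx":0,"dy":0,"dz":-22,"turn":0},{"fingers":1,"dx":15,"dy":0,"dz":0,"turn":0},{"fingers":1,"dx":15,"dy":0,"dz":0,"turn":0},{"fingers":1,"dx":15,"dy":0,"dz":0,"turn":0},{"fingers":1,"dx":5,"dy":0,"dz":0,"turn":0},{"fingers":1,"dx":5,"dy":0,"dz":0,"turn":0},{"fingers":1,"dx":5,"dy":0,"dz":0,"turn":0}]}}

```text
clock: 3.58
position: [0.4214, 0.1211, 0.1027]
ee_rot: [-0.003, 1.0, 0.007, 0.015]
contact_force: [0.1, 0.5, 1.0]
width: 0.0002
```

Request:
{"name": "play_rows", "arguments": {"series": [{"fingers":1,"dx":4,"dy":0,"dz":0,"turn":0},{"fingers":1,"dx":4,"dy":0,"dz":0,"turn":0},{"fingers":1,"dx":4,"dy":0,"dz":0,"turn":0},{"fingers":1,"dx":4,"dy":0,"dz":0,"turn":0},{"fingers":1,"dx":4,"dy":0,"dz":0,"turn":0},{"fingers":1,"dx":4,"dy":0,"dz":0,"turn":0}]}}

```text
clock: 4.08
position: [0.4466, 0.1212, 0.1046]
ee_rot: [-0.003, 1.0, 0.007, 0.015]
contact_force: [-1.2, 0.8, 1.4]
width: -0.0002
```

Request:
{"name": "play_rows", "arguments": {"series": [{"fingers":1,"dx":-8,"dy":0,"dz":0,"turn":0},{"fingers":1,"dx":0,"dy":-8,"dz":-4,"turn":-0.03},{"fingers":1,"dx":0,"dy":-7,"dz":-4,"turn":0},{"fingers":1,"dx":0,"dy":0,"dz":0,"turn":0},{"fingers":1,"dx":5,"dy":0,"dz":0,"turn":0},{"fingers":1,"dx":5,"dy":0,"dz":0,"turn":0},{"fingers":1,"dx":5,"dy":0,"dz":0,"turn":0},{"fingers":1,"dx":5,"dy":0,"dz":0,"turn":0},{"fingers":1,"dx":5,"dy":0,"dz":0,"turn":0}]}}

```text
clock: 4.83
position: [0.4631, 0.1037, 0.0954]
ee_rot: [-0.002, 1.0, -0.01, 0.014]
contact_force: [-2.0, -1.0, 0.9]
width: -0.0
```

Request:
{"name": "play_rows", "arguments": {"series": [{"fingers":1,"dx":4,"dy":0,"dz":0,"turn":0},{"fingers":1,"dx":4,"dy":0,"dz":0,"turn":0},{"fingers":1,"dx":4,"dy":0,"dz":0,"turn":0},{"fingers":1,"dx":4,"dy":0,"dz":0,"turn":0}]}}

```text
clock: 5.17
position: [0.4762, 0.1036, 0.0945]
ee_rot: [-0.002, 1.0, -0.009, 0.007]
contact_force: [-8.5, 0.1, 6.2]
width: 0.0001
```

Request:
{"name": "play_rows", "arguments": {"series": [{"fingers":1,"dx":4,"dy":0,"dz":0,"turn":0},{"fingers":1,"dx":4,"dy":0,"dz":0,"turn":0},{"fingers":1,"dx":4,"dy":0,"dz":0,"turn":0}]}}

```text
clock: 5.42
position: [0.4827, 0.1038, 0.0936]
ee_rot: [-0.001, 1.0, -0.009, 0.001]
contact_force: [-1.5, -0.4, 1.4]
width: 0.0003
```

Request:
{"name": "play_rows", "arguments": {"series": [{"fingers":1,"dx":4,"dy":0,"dz":0,"turn":0},{"fingers":1,"dx":4,"dy":0,"dz":0,"turn":0}]}}

```text
clock: 5.58
position: [0.4865, 0.1039, 0.0934]
ee_rot: [-0.001, 1.0, -0.009, -0.005]
contact_force: [-21.8, -0.9, 21.2]
width: -0.0
```

The click passed and the drawer met a hard stop. I'll back off, rise and look.

Request:
{"name": "play_rows", "arguments": {"series": [{"fingers":1,"dx":-5,"dy":0,"dz":0,"turn":0},{"fingers":1,"dx":-20,"dy":0,"dz":0,"turn":0},{"fingers":1,"dx":-25,"dy":0,"dz":10,"turn":0},{"fingers":0,"dx":0,"dy":0,"dz":40,"turn":0},{"fingers":0,"dx":0,"dy":0,"dz":40,"turn":0},{"fingers":0,"dx":0,"dy":0,"dz":40,"turn":0},{"fingers":0,"dx":0,"dy":0,"dz":40,"turn":0},{"fingers":0,"dx":20,"dy":0,"dz":10,"turn":0},{"fingers":0,"dx":20,"dy":0,"dz":0,"turn":0},{"fingers":0,"dx":20,"dy":0,"dz":0,"turn":0},{"fingers":0,"dx":0,"dy":0,"dz":0,"turn":0}]}}

```text
clock: 6.5
position: [0.5044, 0.1057, 0.285]
ee_rot: [-0.003, 1.0, -0.009, 0.009]
contact_force: [0.3, 0.2, 0.2]
width: 0.0427
```

```bash
python3 wl.py w2 .660 .098 -.02 0
```

```text
drawer_pull 0.72 [344. 178.] [0.532  0.1103 0.1   ] local -0.1282 0.0097
cover_handle 0.97 [503. 181.] [0.6365 0.127  0.2   ] local -0.0241 0.0285
catch_knob 0.7 [384. 104.] [0.5549 0.1812 0.175 ] local -0.1068 0.0811
```

View pics/w2.png

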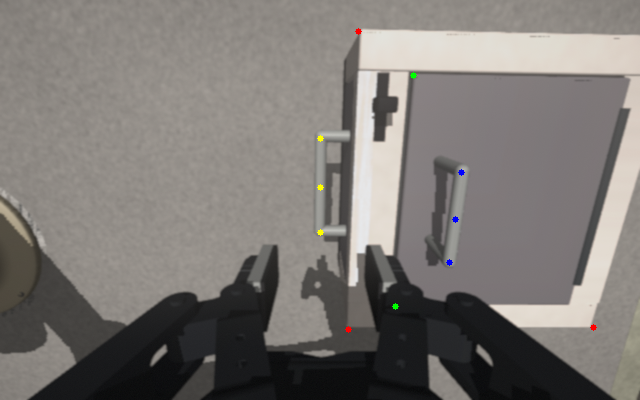

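Request:
{"name": "play_rows", "arguments": {"series": [{"fingers":0,"dx":20,"dy":-2,"dz":0,"turn":0},{"fingers":0,"dx":20,"dy":-2,"dz":0,"turn":0},{"fingers":0,"dx":20,"dy":-2,"dz":0,"turn":0},{"fingers":0,"dx":20,"dy":0,"dz":0,"turn":0},{"fingers":0,"dx":18,"dy":0,"dz":0,"turn":0},{"fingers":0,"dx":0,"dy":0,"dz":0,"turn":0},{"fingers":0,"dx":0,"dy":0,"dz":0,"turn":0}]}}

```text
clock: 7.28
position: [0.5917, 0.1002, 0.2807]
ee_rot: [-0.003, 1.0, -0.008, -0.001]
contact_force: [0.0, -0.4, -0.5]
width: 0.0425
```

```bash
python3 wl.py w3 .660 .098 -.02 0
```

```text
drawer_pull 0.78 [241. 176.] [0.5106 0.1089 0.1   ] local -0.1496 0.0079
cover_handle 0.88 [409. 172.] [0.6532 0.1308 0.2   ] local -0.0075 0.0327
catch_knob 0.65 [275.  97.] [0.5605 0.1814 0.175 ] local -0.1011 0.0813
```

View pics/w3.png

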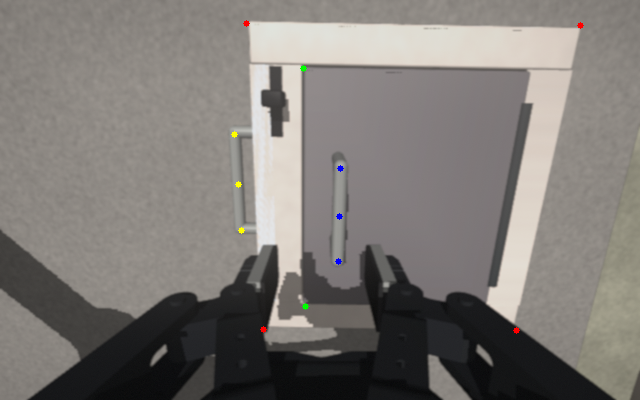

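The pose overlay matches here too, with the handle bar running from (340,160) to (338,265). I'll descend onto it and grip.

Request:
{"name": "play_rows", "arguments": {"series": [{"fingers":0,"dx":13,"dy":-1,"dz":-10,"turn":0},{"fingers":0,"dx":0,"dy":0,"dz":-20,"turn":0},{"fingers":0,"dx":0,"dy":0,"dz":-20,"turn":0},{"fingers":0,"dx":0,"dy":0,"dz":-20,"turn":0},{"fingers":0,"dx":0,"dy":0,"dz":-12,"turn":0},{"fingers":0,"dx":0,"dy":0,"dz":0,"turn":0}]}}

```text
clock: 7.98
position: [0.6055, 0.0993, 0.1972]
ee_rot: [-0.003, 1.0, -0.007, 0.004]
contact_force: [-0.2, -0.6, -0.2]
width: 0.0424
```

Request:
{"name": "play_rows", "arguments": {"series": [{"fingers":0,"dx":0,"dy":0,"dz":-4,"turn":0},{"fingers":1,"dx":0,"dy":0,"dz":0,"turn":0},{"fingers":1,"dx":0,"dy":0,"dz":0,"turn":0},{"fingers":1,"dx":0,"dy":0,"dz":0,"turn":0},{"fingers":1,"dx":0,"dy":0,"dz":0,"turn":0},{"fingers":1,"dx":0,"dy":0,"dz":0,"turn":0},{"fingers":1,"dx":0,"dy":0,"dz":0,"turn":0},{"fingers":1,"dx":0,"dy":0,"dz":0,"turn":0},{"fingers":1,"dx":0,"dy":0,"dz":0,"turn":0}], "squeeze": 40}}

```text
clock: 8.73
position: [0.604, 0.0993, 0.193]
ee_rot: [-0.004, 1.0, -0.008, 0.002]
contact_force: [-0.2, 0.5, -2.6]
width: 0.0086
```

Request:
{"name": "play_rows", "arguments": {"series": [{"fingers":1,"dx":0,"dy":0,"dz":2,"turn":0},{"fingers":1,"dx":0,"dy":0,"dz":2,"turn":0},{"fingers":1,"dx":0,"dy":0,"dz":2,"turn":0}]}}

```text
clock: 8.98
position: [0.606, 0.0992, 0.1987]
ee_rot: [-0.004, 1.0, -0.008, 0.004]
contact_force: [2.7, 0.7, -5.6]
width: 0.0087
```

Request:
{"name": "play_rows", "arguments": {"series": [{"fingers":1,"dx":0,"dy":0,"dz":2,"turn":0},{"fingers":1,"dx":0,"dy":0,"dz":2,"turn":0}]}}

```text
clock: 9.15
position: [0.6077, 0.0991, 0.2028]
ee_rot: [-0.004, 1.0, -0.008, 0.005]
contact_force: [4.9, 0.0, -8.0]
width: 0.0087
```

Request:
{"name": "play_rows", "arguments": {"series": [{"fingers":1,"dx":1,"dy":0,"dz":3,"turn":0},{"fingers":1,"dx":1,"dy":0,"dz":3,"turn":0},{"fingers":1,"dx":1,"dy":0,"dz":3,"turn":0}]}}

```text
clock: 9.4
position: [0.6118, 0.099, 0.212]
ee_rot: [-0.003, 1.0, -0.008, 0.006]
contact_force: [4.6, -0.3, -7.7]
width: 0.0087
```

Run:
```python
from h import *
a=get_image("scene"); print(get_state()["contact_force"])
im=cv2.resize(a["pixels"][140:290,270:450],None,fx=4,fy=4,interpolation=cv2.INTER_CUBIC)[:,:,::-1]
cv2.imwrite("pics/s2.png",im)
```

```text
[ 2.33214826  0.11691308 -5.93121875]
```

View pics/s2.png

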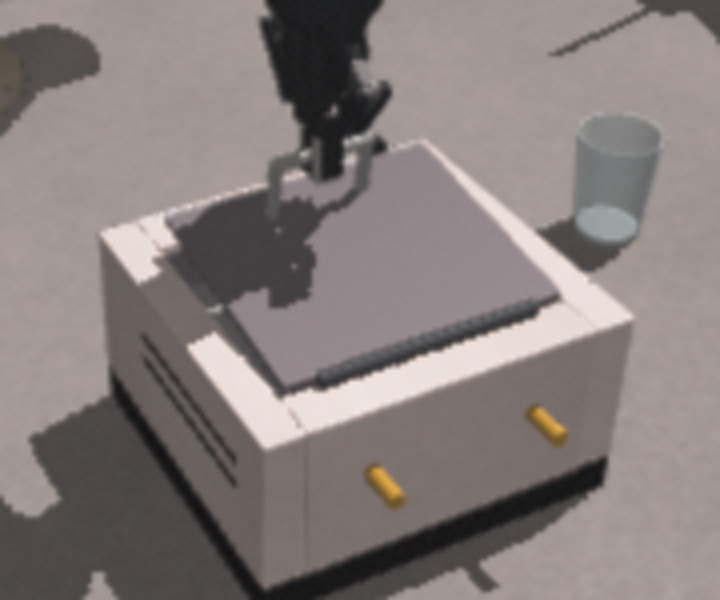

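The cover is free: in the scene view it has lifted about 8 degrees with the gripper on its handle, and the catch is untouched. I'll carry it along its arc.

Request:
{"name": "play_rows", "arguments": {"series": [{"fingers":1,"dx":2.5,"dy":0,"dz":4.6,"turn":0},{"fingers":1,"dx":2.6,"dy":0,"dz":4.6,"turn":0},{"fingers":1,"dx":2.9,"dy":0,"dz":4.5,"turn":0},{"fingers":1,"dx":2.9,"dy":0,"dz":4.5,"turn":0},{"fingers":1,"dx":3.2,"dy":0,"dz":4.3,"turn":0},{"fingers":1,"dx":3.2,"dy":0,"dz":4.3,"turn":0},{"fingers":1,"dx":3.5,"dy":0,"dz":4.1,"turn":0},{"fingers":1,"dx":3.5,"dy":0,"dz":4.0,"turn":0}]}}

```text
clock: 10.12
position: [0.6366, 0.0982, 0.2491]
ee_rot: [-0.003, 1.0, -0.008, 0.003]
contact_force: [3.6, -0.4, -8.3]
width: 0.0083
```

Request:
{"name": "play_rows", "arguments": {"series": [{"fingers":1,"dx":3.7,"dy":0,"dz":3.8,"turn":0},{"fingers":1,"dx":3.8,"dy":0,"dz":3.8,"turn":0},{"fingers":1,"dx":4,"dy":0,"dz":3.6,"turn":0},{"fingers":1,"dx":4,"dy":0,"dz":3.5,"turn":0},{"fingers":1,"dx":4.3,"dy":0,"dz":3.3,"turn":0},{"fingers":1,"dx":4.3,"dy":0,"dz":3.2,"turn":0},{"fingers":1,"dx":4.4,"dy":0,"dz":3,"turn":0},{"fingers":1,"dx":4.5,"dy":0,"dz":2.9,"turn":0}]}}

```text
clock: 10.78
position: [0.6694, 0.0971, 0.2771]
ee_rot: [-0.001, 1.0, -0.008, -0.002]
contact_force: [1.7, -2.1, -9.3]
width: 0.0086
```

Request:
{"name": "play_rows", "arguments": {"series": [{"fingers":1,"dx":4.6,"dy":0,"dz":2.5,"turn":0},{"fingers":1,"dx":4.7,"dy":0,"dz":2.3,"turn":0},{"fingers":1,"dx":2,"dy":0,"dz":1,"turn":0},{"fingers":1,"dx":0,"dy":0,"dz":0,"turn":0},{"fingers":1,"dx":0,"dy":0,"dz":0,"turn":0},{"fingers":1,"dx":0,"dy":0,"dz":0,"turn":0},{"fingers":1,"dx":0,"dy":0,"dz":0,"turn":0},{"fingers":1,"dx":0,"dy":0,"dz":0,"turn":0},{"fingers":1,"dx":0,"dy":0,"dz":0,"turn":0}]}}

```text
clock: 11.53
position: [0.6809, 0.0967, 0.2837]
ee_rot: [-0.001, 1.0, -0.008, -0.004]
contact_force: [0.1, -1.6, -8.5]
width: 0.0084
```

Run:
```python
from h import *
a=get_image("scene"); b=get_image("top"); s=get_state(); print(s["contact_force"],s["position"],s["width"],abs(s["qd"]).max())
A=cv2.resize(a["pixels"][120:300,270:450],None,fx=2.2,fy=2.2,interpolation=cv2.INTER_CUBIC)
B=cv2.resize(b["pixels"][100:280,200:380],None,fx=2.2,fy=2.2,interpolation=cv2.INTER_CUBIC)
cv2.imwrite("pics/s3.png",np.hstack([A,B])[:,:,::-1])
for k,z in dict(beaker=.05,jar=.05,bosshead=.015).items():
    for p in (b,a):
        for q in masks_of(p,k)[:1]: print(k,q["p"],q["xy"],onz(p,q["xy"],z).round(3))
```

```text
[-0.8627491  -2.08578007 -7.42765132] [0.68092135 0.09667886 0.28370789] 0.00820078837856009 0.0023724595788972925
beaker 0.68 [194.7, 210.8] [0.54  0.438 0.05 ]
beaker 0.9 [425.5, 182.3] [0.536 0.452 0.05 ]
jar 0.79 [441.1, 176.7] [ 0.685 -0.444  0.05 ]
jar 0.82 [166.9, 312.5] [ 0.674 -0.426  0.05 ]
bosshead 0.6 [437.7, 236.8] [ 0.469 -0.438  0.015]
bosshead 0.55 [155.1, 268.8] [ 0.473 -0.433  0.015]
```

View pics/s3.png

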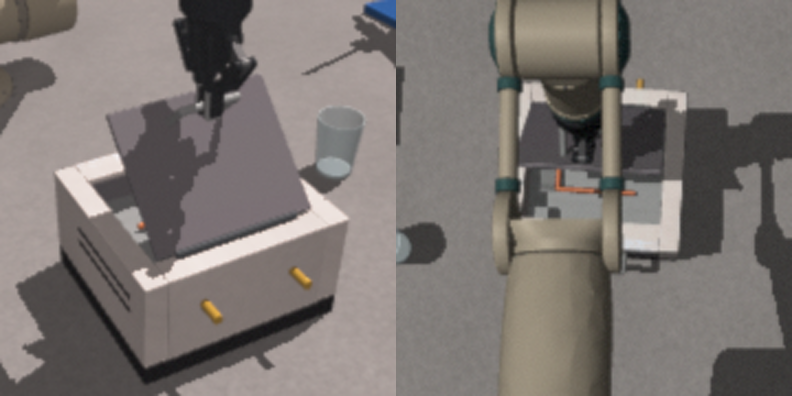

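The cover stands at about 47 degrees, held and at rest. The drawer's pull sits close to the case and the bystanders have not moved.

```bash
python3 -c "
from rig import *
print(sign_off()); s=get_state(); print(s['clock'],s['position'],s['contact_force'],s['width'])"
```

```text
the job is handed in; nothing more can be done
None
the job is handed in; nothing more can be done
```

The job is handed in: the drawer is pushed home and the cover is held up at about 47 degrees. `sign_off` gives no verdict, and the state could not be read afterwards, so these checks are from just before.

- **Drawer:** I pushed it by its pull. The force peaked at about 8 N and dropped to 1.5 N (the click), then rose to 22 N at the hard stop. In the wrist picture afterwards the pull stood where it belongs with the drawer home.
- **Tug:** I gripped the cover's handle and tugged it up with the catch untouched. It went past its play with no hard stop, so it was not caught and the catch did not need moving.
- **Cover:** I raised it along its arc to about 0.83 rad (from the tool's height). The arm was at rest, with about 8 N of load and the bar still in the grip (8 mm opening, against the bar's 10 mm).
- **Bystanders:** The beaker, jar and boss were all found within about 10 mm of where they started.
- **Where measurements disagreed:** The first pose fits from the top and scene cameras differed by about 3 mm and 0.025 rad. I settled this with the wrist camera. On the first approach to the pull the tool stood 17 mm to the left and somewhat high, so I backed off and corrected before pushing on.

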